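# Clip the gel cassette shut

## Task

One of the two glass gel cassettes standing on the lab bench has no clip on it yet. Squeeze the larger of the two loose spring clips open, set it over the middle of that cassette's top edge, in line with the edge and well down over it, and let it close so that it holds both plates and stays upright. Leave the smaller clip where it stands.

Things in the scene. Friction and masses are not known exactly. Their poses are not given: they have to be found in the camera images.
- clip_centre (a point): Larger loose spring clip, at its hinge pin: steel, dark rubber pads, 110 g, 98 mm tall, 50 mm wide along x (the pin). Stands on its jaws, handles up (z); this point is 50 mm above its underside. Handles (40 mm wide) rise 5 to 48 mm above this point, splayed: 47 mm over their outsides at 36 mm up, 54 mm at the top. Jaws reach 50 mm down, 30 mm thick when shut, and open along y.
- clip_jaw (a joint): Opening of each jaw of the larger clip, rad: 0 shut, 0.28 fully open, 0.1 on the cassette. Sprung shut. Pinching the handles along y, 30 to 40 mm above the pin, opens both jaws alike; about 8 N brings them to their stop (40 N does no harm): handles parallel, 28 mm over outsides, 28 mm clear between pads (lowest 18 mm of the jaws), 56 mm over the jaws. Space up to 4 mm below the pin is free.
- cassette_top (a point): Middle of the top edge of the cassette without a clip: a white ceramic and a clear glass plate face to face, together 10 mm thick (y) and 120 mm long (x, along the edge), upright in a fixed grey stand with a post at each end. Edge level, 110 mm above the bench; posts 118 mm apart, ending 34 mm below the edge. z up. The other cassette, alike, already carries a clip.
- small_clip_centre (a point): Centre of the smaller loose spring clip, to be left alone: same shape and material, 28 mm wide, 59 mm tall, standing on its jaws, this point 30 mm above its underside.

How it is judged:
By the outcome, as a careful person would: the job done as asked, in the order asked, and still so for the second after the job is handed in, with the robot touching nothing.
It also fails if it takes over 35 s, if anything falls off the work surface, if the arm or the gripper's body presses on something with over 40 N, if the wrist force passes 120 N, or if a joint passes its speed limit or range.

## Robot

A 6-joint arm with a two-finger parallel gripper is mounted at the origin on the work surface. World frame = base frame: x ahead of the robot, y to its left, z up, the work surface at z = 0. Lengths are in m, angles in rad, forces in N, time in s.
With the tool pointing down it reaches from about 0.275 to 0.725 m from the base axis. Payload 5.6 kg.
Tool frame: the origin (TCP) lies midway between the tips of the shut fingers; the grasp point (between the pads) lies 19 mm behind it; z points along the fingers, y is the line along which they close (so a half turn about z gives the same grasp; the last joint's range is limited). The gripper opens to 85 mm and grips with 20 to 120 N. Pads are 22 mm wide; open, the fingers measure 114 mm over their backs; the gripper's body (76 mm by 85 mm) begins 54 mm behind the grasp point. The pads swing forward as they close: fully open they stand 13 mm farther back than shut.
Start: joints at [-0.927, 0.255, 0.108, 0, -1.424, -0.285], TCP at [0.193, -0.515, 0.231] pointing down, gripper open.
Joint ranges: [-2.95, 2.95], [-1.21, 1.97], [-1.09, 1.5], [-2.87, 1.71], [-2.94, -0.07], [-3.05, 3.05]. Speed limits (rad/s): [2.57, 2.57, 3.14, 3.14, 3.14, 3.14].

## Interface

Orientations are given as a unit quaternion [w, x, y, z].
In Python, from rig import arm, grab_frame, ticket gives the robot as it stands.
- The arm moves only by the tool servo_tool, never from a script. Its argument "steps" is a list that holds one entry, the list of rows, each a list of 7 numbers: the shift along the tool's x, y, z in cm, then the turn, a rotation vector about the tool's x, y, z in degrees, then the finger opening in cm, from 0 to 8.54. In form: [[[tx, ty, tz, ax, ay, az, grip], ...]]. A call has 1 to 12 rows; each row is the pose to reach, as a shift and turn from the pose commanded when the call began, along the tool's axes at that moment; what a row does not reach only later rows make up. A row lasts 1/12 s, in which the tool goes at most 41.7 mm and 7.16 degrees, less where a joint would pass 70% of its speed; a pose out of reach is approached as far as the arm can. A call with a gripper value outside its range is refused whole. The fingers move at their own pace and stop on an object; "squeeze" is the grip in N (left out, the last holds). Time passes only in rows, so rows that repeat a pose let the fingers close. It gives the time, the measured TCP pose, the force, the opening and the grip force at its end, in the units of the state.
- arm.state(): the state, without advancing time (a new reading comes with each control period).
- grab_frame(name): name is "scene" or "top" or "wrist"; returns a dict with "color" (400x640x3 uint8, red, green, blue), "vertical_fov" (degrees; the focal length in pixels is half the picture's height over the tangent of half this angle, whatever the lens; pixels are square), "cx", "cy" (the principal point, pixels), "R" (3x3) and "t" (3): a world point X has camera coordinates R X + t; the wrist camera has in their place "hand_eye" (4x4, takes a point from camera to tool coordinates, whose origin is the TCP and whose axes are the flange's). Camera axes: x right, y down, z forward; pixel columns grow to the right and rows downward; lengths in m; the calibration is good to about 2 mm. The wrist camera is an equidistant fisheye: a pixel r from the principal point sees the ray r / f radians off the axis. A picture is of the moment at which its call begins: read the wrist's pose just before it. There is no depth.
- ticket.sign_off(): hands the job in; it is judged then, once.
The state is a dict: "t": time; "joint_pos": joint angles; "dq": joint speeds; "joint_efforts": joint torques, N m; "tool_pos": TCP position; "tcp_rot": TCP orientation; "wrist_force": force on the tool from outside, world axes, zero at the start; "wrist_torque": the same for the moment, N m; "width": finger opening in m; "finger_force": force on a finger pad.
Only numpy, scipy, OpenCV 4.12 (cv2) and the standard library are available. Lean on these libraries where they do the work, as an engineer would, in place of code of your own. Each camera call takes 0.05 s, during which the arm holds its last target. There are 200 camera calls.

## Working session

There is one attempt and no reset: what is moved stays moved. The work goes in short steps, Python scripts to look and compute and a tool call to move; the robot and the scene stay as the last step left them, time stands still between calls to the robot, and variables do not carry over. Pictures are saved under pics/ and viewed, at most 10 in all, crops included, and the job is handed in when it is done.

Besides the shell and the picture viewer there is one more tool, called by a JSON object that holds its "api" and its "payload". servo_tool: Moves the arm, as the interface text tells. Its arguments: {"type":"object","properties":{"steps":{"type":"array","items":{"type":"array","items":{"type":"array","items":{"type":"number"}}}},"squeeze":{"type":"number"}},"required":["steps"]}

```bash
mkdir -p pics; ls; python3 - <<'E'
from rig import arm, grab_frame
import cv2,pickle
s=arm.state();print(s)
d={}
for n in("scene","top","wrist"):
    f=grab_frame(n);d[n]=f;cv2.imwrite(f"pics/{n}0.png",f["color"][:,:,::-1])
    print(n,{k:v for k,v in f.items() if k!="color"})
pickle.dump((s,d),open("f0.pkl","wb"))
E
```

```text
pics
{'t': 0.0, 'joint_pos': array([-9.27391076e-01,  2.55753405e-01,  1.07000230e-01, -4.81438445e-04,
       -1.42389727e+00, -2.84605699e-01]), 'dq': array([ 0.00123829, -0.00196773, -0.00086764, -0.00074295,  0.00114421,
        0.00180842]), 'joint_efforts': array([ 9.48548004e-04, -3.86632955e+01,  2.37944895e+01,  5.36508635e+00,
       -6.01310399e-03,  6.63626679e-06]), 'tool_pos': array([ 0.19301777, -0.51448717,  0.23038969]), 'tcp_rot': array([-2.01971702e-04, -1.78404047e-01,  9.83956849e-01,  9.35595537e-04]), 'wrist_force': array([-0.35572238, -0.9204511 , -0.35062868]), 'wrist_torque': array([ 0.00408194,  0.01019394, -0.02043375]), 'finger_force': 0.0, 'width': 0.08538304784269622}
scene {'vertical_fov': 52.635907842810475, 'cx': 317.17886149809226, 'cy': 195.64324949553244, 'R': array([[-0.84216585,  0.53921686,  0.001363  ],
       [ 0.44460399,  0.69582228, -0.56405553],
       [-0.30509665, -0.47442231, -0.82573573]]), 't': array([ 0.45153503, -0.170876  ,  1.08619355])}
top {'vertical_fov': 45.535604665046996, 'cx': 317.46200688344, 'cy': 200.16595732703803, 'R': array([[ 0.09569686, -0.99540398,  0.00360976],
       [-0.97394102, -0.09438132, -0.20623059],
       [ 0.20562344,  0.01621992, -0.97849676]]), 't': array([-0.04138009,  0.56413488,  0.75983506])}
wrist {'vertical_fov': 65.70646984690485, 'cx': 315.7120868191875, 'cy': 197.2029608752183, 'hand_eye': array([[ 4.63623243e-05, -9.52861027e-01, -3.03407088e-01,
         7.76287506e-02],
       [ 9.99999611e-01,  3.11484535e-04, -8.25422931e-04,
         1.00693683e-03],
       [ 8.81019957e-04, -3.03406931e-01,  9.52860671e-01,
        -1.42185476e-01],
       [ 0.00000000e+00,  0.00000000e+00,  0.00000000e+00,
         1.00000000e+00]])}
```

View pics/scene0.png

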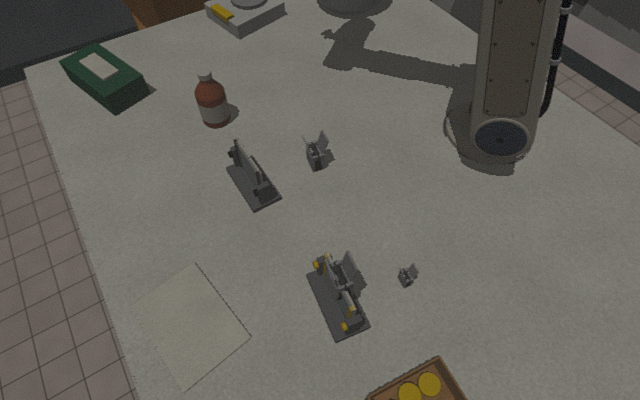

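View pics/top0.png

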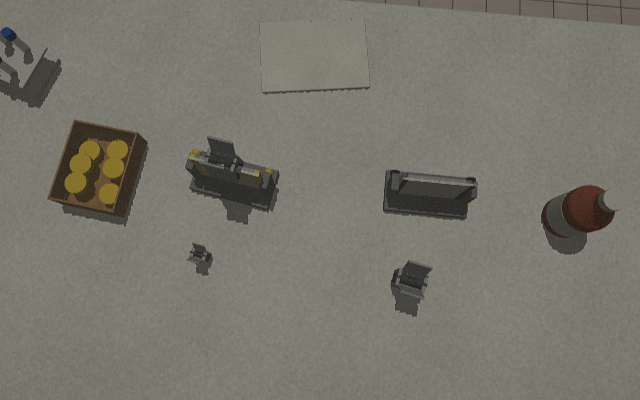

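The scene view shows the bare cassette at about (253,175) and the larger clip at (316,152). In the top view they are at (432,185) and (412,280). I'll enlarge both views.

```bash
python3 - <<'E'
import cv2,pickle,numpy as np
s,d=pickle.load(open("f0.pkl","rb"))
a=d["top"]["color"][160:310,375:485,::-1]; b=d["scene"]["color"][120:220,215:345,::-1]
a=cv2.resize(a,None,fx=4,fy=4,interpolation=2)[:600,:]; b=cv2.resize(b,None,fx=2.7,fy=2.7,interpolation=2)
c=np.zeros((600,800,3),np.uint8);c[:,:440]=a;b=b[:,:360];c[:b.shape[0],440:440+b.shape[1]]=b
c=np.clip(c*1.8,0,255).astype(np.uint8)
cv2.imwrite("pics/crop0.png",c)
E
```

```text
(no output)
```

View pics/crop0.png

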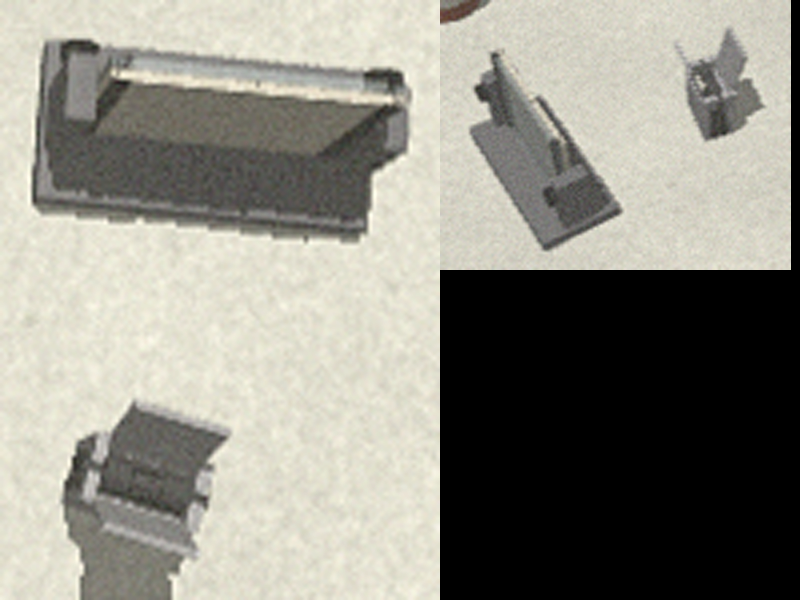

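The crop shows the cassette's top edge from about (403,177) to (477,184) in the top view. The clip's handle tops run from (409,261) to (432.5,268) and from (401,291) to (424,298).

```bash
cat > h.py <<'E'
import numpy as np
from scipy.spatial.transform import Rotation as Ro
def ray(f,uv,z):
    h=f["color"].shape[0];fl=h/2/np.tan(np.radians(f["vertical_fov"]/2))
    c=np.array([(uv[0]-f["cx"])/fl,(uv[1]-f["cy"])/fl,1]);w=f["R"].T@c;o=-f["R"].T@f["t"]
    return o+w*(z-o[2])/w[2]
def wray(f,s,uv,z):
    h=f["color"].shape[0];fl=h/2/np.tan(np.radians(f["vertical_fov"]/2))
    d=np.array([uv[0]-f["cx"],uv[1]-f["cy"]]);r=np.hypot(*d);t=r/fl
    c=np.r_[d/r*np.sin(t),np.cos(t)];H=f["hand_eye"];q=s["tcp_rot"]
    R=Ro.from_quat([q[1],q[2],q[3],q[0]]).as_matrix()
    o=R@H[:3,3]+s["tool_pos"];w=R@H[:3,:3]@c
    return o+w*(z-o[2])/w[2]
def rot(s):
    q=s["tcp_rot"];return Ro.from_quat([q[1],q[2],q[3],q[0]]).as_matrix()
E
python3 - <<'E'
import pickle
from h import *
s,d=pickle.load(open("f0.pkl","rb"));T=d["top"]
p=lambda u,v,z:ray(T,(375+u/4,160+v/4),z)
a,b=p(112,68,.11),p(407,95,.11);print("cass",a,b,(a+b)/2,np.linalg.norm(b-a),np.degrees(np.arctan2(*(b-a)[1::-1])))
q=[p(*x,.098) for x in((135,403),(230,432),(105,525),(195,553))];print("clip",np.mean(q,0),q)
for i,j in((0,1),(2,3),(0,2),(1,3)):e=q[j]-q[i];print(np.linalg.norm(e),np.degrees(np.arctan2(e[1],e[0])))
S=d["scene"];g=lambda u,v,z:ray(S,(215+(u-440)/2.7,120+v/2.7),z)
print("scene cass",g(495,55,.11),g(562,172,.11))
R=rot(s);print(R)
E
```

```text
cass [ 0.60649786 -0.12260627  0.11      ] [ 0.60677248 -0.24243029  0.11      ] [ 0.60663517 -0.18251828  0.11      ] 0.11982432972090241 -89.8686863919959
clip [ 0.44493946 -0.15575468  0.098     ] [array([ 0.47314857, -0.1417864 ,  0.098     ]), array([ 0.46532185, -0.17999764,  0.098     ]), array([ 0.42433745, -0.13273227,  0.098     ]), array([ 0.41694998, -0.16850243,  0.098     ])]
0.03900457649376089 -101.57564687254718
0.036525048950320584 -101.66900656371486
0.049643763851830634 169.4914634928415
0.049718993084327166 166.6320509086768
scene cass [ 0.6075492  -0.23443283  0.11      ] [ 0.61754114 -0.09601837  0.11      ]
[[-9.36343911e-01 -3.51083389e-01 -7.31290938e-04]
 [-3.51084145e-01  9.36342242e-01  1.76910613e-03]
 [ 6.36348192e-05  1.91323641e-03 -9.99998168e-01]]
```

{"api": "servo_tool", "payload": {"steps": [[[-36.2, 24.8, 5, 0, 0, -58, 8.5], [-36.2, 24.8, 5, 0, 0, -58, 8.5], [-36.2, 24.8, 5, 0, 0, -58, 8.5], [-36.2, 24.8, 5, 0, 0, -58, 8.5], [-36.2, 24.8, 5, 0, 0, -58, 8.5], [-36.2, 24.8, 5, 0, 0, -58, 8.5], [-36.2, 24.8, 5, 0, 0, -58, 8.5], [-36.2, 24.8, 5, 0, 0, -58, 8.5], [-36.2, 24.8, 5, 0, 0, -58, 8.5], [-36.2, 24.8, 5, 0, 0, -58, 8.5], [-36.2, 24.8, 5, 0, 0, -58, 8.5], [-36.2, 24.8, 5, 0, 0, -58, 8.5]]], "squeeze": 30}}

```text
t: 1.15
tool_pos: [0.4467, -0.1522, 0.1801]
tcp_rot: [-0.0, -0.635, 0.773, 0.001]
wrist_force: [0.4, 0.9, 0.4]
width: 0.0847
finger_force: 0.0
```

{"api": "servo_tool", "payload": {"steps": [[[0, 0, 0, 0, 0, 0, 8.5], [0, 0, 0, 0, 0, 0, 8.5], [0, 0, 0, 0, 0, 0, 8.5]]]}}

```text
t: 1.4
tool_pos: [0.4445, -0.1563, 0.1814]
tcp_rot: [-0.0, -0.633, 0.774, -0.0]
wrist_force: [0.6, 0.3, 0.3]
width: 0.085
finger_force: 0.0
```

```bash
python3 - <<'E'
from rig import arm, grab_frame
import cv2,pickle
from h import *
s=arm.state();f=grab_frame("wrist");pickle.dump((s,f),open("f1.pkl","wb"))
print(s["t"],s["tool_pos"],rot(s))
cv2.imwrite("pics/w1.png",np.clip(f["color"][:,:,::-1]*1.6,0,255))
E
```

```text
1.4 [ 0.44452955 -0.15634844  0.18136461] [[-1.99413602e-01 -9.79915411e-01 -5.59275105e-05]
 [-9.79915405e-01  1.99413607e-01 -1.07483683e-04]
 [ 1.16477624e-04  3.33705208e-05 -9.99999993e-01]][ WARN:0@0.384] global loadsave.cpp:1063 imwrite_ Unsupported depth image for selected encoder is fallbacked to CV_8U.
```

View pics/w1.png

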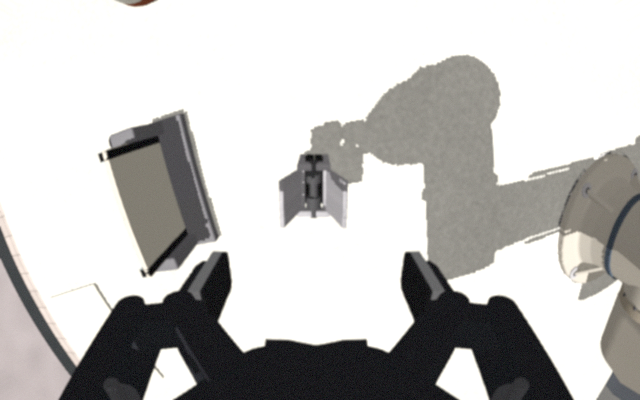

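The wrist view shows the clip's handle tops, with the left outer edge from (280,181) to (281,226) and the right from (347,182) to (346,226). The clip is centred between the fingers and squared to them.

```bash
python3 - <<'E'
import pickle,cv2
from h import *
s,f=pickle.load(open("f1.pkl","rb"))
R=rot(s)
# refine: saved crop
a=f["color"][140:240,260:370,::-1];cv2.imwrite("pics/w1c.png",np.clip(cv2.resize(a,None,fx=5,fy=5,interpolation=2)*1.0,0,255).astype(np.uint8))
for uv in((280,181),(281,226),(347,182),(346,226)):
    p=wray(f,s,uv,.098);print(p,R.T@(p-s["tool_pos"]))
E
```

```text
[ 0.46696702 -0.17928006  0.098     ] [ 0.017987   -0.02656248  0.08336582]
[ 0.47484048 -0.14332086  0.098     ] [-0.01882005 -0.02710705  0.08336152]
[ 0.41751821 -0.16842118  0.098     ] [0.01720698 0.02405858 0.08336742]
[ 0.42434082 -0.13309164  0.098     ] [-0.01877351  0.02441819  0.08336324]
```

View pics/w1c.png

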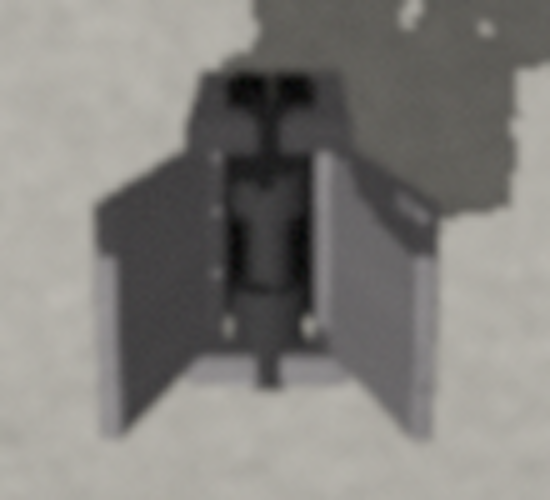

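{"api": "servo_tool", "payload": {"steps": [[[0, -0.1, 3, 0, 0, 0, 8.5], [0, -0.1, 6, 0, 0, 0, 8.5], [0, -0.1, 9, 0, 0, 0, 8.5], [0, -0.1, 11, 0, 0, 0, 8.5], [0, -0.1, 11.6, 0, 0, 0, 8.5], [0, -0.1, 11.6, 0, 0, 0, 8.5], [0, -0.1, 11.6, 0, 0, 0, 6.0], [0, -0.1, 11.6, 0, 0, 0, 5.5], [0, -0.1, 11.6, 0, 0, 0, 5.0], [0, -0.1, 11.6, 0, 0, 0, 4.5], [0, -0.1, 11.6, 0, 0, 0, 4.0], [0, -0.1, 11.6, 0, 0, 0, 3.5]]], "squeeze": 30}}

```text
t: 2.45
tool_pos: [0.4474, -0.1565, 0.0686]
tcp_rot: [0.001, -0.634, 0.774, -0.002]
wrist_force: [-5.9, 2.7, 16.9]
width: 0.0355
finger_force: 13.0
```

{"api": "servo_tool", "payload": {"steps": [[[0, 0, 0, 0, 0, 0, 3], [0, 0, 0, 0, 0, 0, 2], [0, 0, 0, 0, 0, 0, 1.5], [0, 0, 0, 0, 0, 0, 1.5], [0, 0, 0, 0, 0, 0, 1.5], [0, 0, 0, 0, 0, 0, 1.5]]]}}

```text
t: 2.95
tool_pos: [0.4457, -0.1564, 0.0692]
tcp_rot: [-0.0, -0.634, 0.774, -0.001]
wrist_force: [-10.9, 4.6, 26.5]
width: 0.0299
finger_force: 28.3
```

{"api": "servo_tool", "payload": {"steps": [[[0, 0, -0.4, 0, 0, 0, 1.5], [0, 0, -1, 0, 0, 0, 1.5], [0, 0, -2.5, 0, 0, 0, 1.5], [0, 0, -5, 0, 0, 0, 1.5], [0, 0, -8, 0, 0, 0, 1.5], [0, 0, -11, 0, 0, 0, 1.5], [0, 0, -13, 0, 0, 0, 1.5], [0, 0, -14, 0, 0, 0, 1.5], [0, 0, -14, 0, 0, 0, 1.5], [0, 0, -14, 0, 0, 0, 1.5]]], "squeeze": 35}}

```text
t: 3.78
tool_pos: [0.4462, -0.1556, 0.2055]
tcp_rot: [0.001, -0.633, 0.774, -0.0]
wrist_force: [-0.4, 0.0, -2.6]
width: 0.0263
finger_force: 39.4
```

```bash
python3 - <<'E'
from rig import arm, grab_frame
import cv2,pickle
from h import *
s=arm.state();d={n:grab_frame(n) for n in("wrist","scene","top")};pickle.dump((s,d),open("f2.pkl","wb"))
print(s["t"],s["tool_pos"],rot(s),s["wrist_force"],s["width"])
c=np.zeros((600,800,3),np.uint8)
w=d["wrist"]["color"][60:360,160:460,::-1];c[:600,:600]=cv2.resize(w,(600,600))
S=d["scene"]["color"][80:230,240:340,::-1];c[:300,600:]=cv2.resize(S,(200,300))
T=d["top"]["color"][180:330,370:470,::-1];c[300:,600:]=cv2.resize(T,(200,300))
cv2.imwrite("pics/w2.png",np.clip(c*1.6,0,255).astype(np.uint8))
E
```

```text
3.7833 [ 0.44618949 -0.15564917  0.2055252 ] [[-1.98489859e-01 -9.80102095e-01  1.28845941e-03]
 [-9.80102639e-01  1.98490658e-01  5.24002662e-04]
 [-7.69323262e-04 -1.15881325e-03 -9.99999033e-01]] [-0.42060054  0.02190357 -2.56791832] 0.02630618214738096
```

View pics/w2.png

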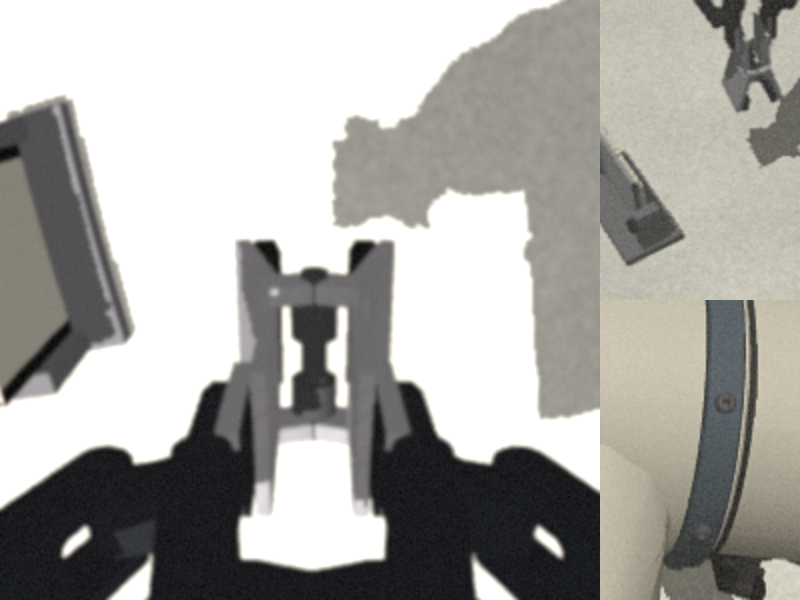

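The view shows the clip held open and square to the fingers. The front jaw corners are at (278,180) and (356,180), and the rear handle tops at (291,316) and (341,316). I'll project a few expected points to check height and pitch.

```bash
python3 - <<'E'
import pickle
from h import *
s,d=pickle.load(open("f2.pkl","rb"));f=d["wrist"]
H=np.linalg.inv(f["hand_eye"]);fl=200/np.tan(np.radians(f["vertical_fov"]/2))
def pr(p):
    c=H[:3,:3]@np.array(p)+H[:3,3];t=np.arctan2(np.hypot(*c[:2]),c[2]);return np.array([f["cx"],f["cy"]])+fl*t*c[:2]/np.hypot(*c[:2])
for n,p in dict(jawL=(.025,-.028,.069),jawR=(.025,.028,.069),hL=(-.020,-.014,-.029),hR=(-.02,.014,-.029),pinF=(.025,0,.019),pinB=(-.025,0,.019)).items():
    P=np.array(p);print(n,pr(P).round(1),"dx+5",(pr(P+[.005,0,0])-pr(P)).round(1),"dz+5",(pr(P+[0,0,.005])-pr(P)).round(1))
# cassette edges seen from here
S=d["scene"]
for n,uv in {"jawmid":(0,0)}.items(): pass
E
```

```text
jawL [275.4 176.5] dx+5 [-0.2 -6.9] dz+5 [ 0.9 -1.7]
jawR [354.8 176.5] dx+5 [ 0.2 -6.9] dz+5 [-0.8 -1.7]
hL [284.8 320.6] dx+5 [-0.6 -8.1] dz+5 [ 0.9 -6.5]
hR [344.4 320.7] dx+5 [ 0.5 -8.1] dz+5 [-0.8 -6.6]
pinF [314.8 198.2] dx+5 [-0.  -8.8] dz+5 [ 0.  -2.7]
pinB [314.9 276.4] dx+5 [-0. -7.] dz+5 [ 0.  -4.2]
```

{"api": "servo_tool", "payload": {"steps": [[[0, -1, -1, 0, 0, -2, 1.5], [-0.1, -3, -1, 0, 0, -4, 1.5], [-0.2, -6, -1, 0, 0, -6, 1.5], [-0.3, -9, -1, 0, 0, -8, 1.5], [-0.4, -12, -1, 0, 0, -10, 1.5], [-0.5, -14.5, -1, 0, 0, -11.6, 1.5], [-0.6, -16, -1, 0, 0, -11.6, 1.5], [-0.6, -16.4, -1, 0, 0, -11.6, 1.5], [-0.6, -16.4, -1, 0, 0, -11.6, 1.5], [-0.6, -16.4, -1, 0, 0, -11.6, 1.5], [-0.6, -16.4, -1, 0, 0, -11.6, 1.5]]]}}

```text
t: 4.85
tool_pos: [0.6071, -0.1824, 0.2154]
tcp_rot: [0.0, 0.708, -0.706, -0.0]
wrist_force: [-0.4, -1.2, -1.2]
width: 0.0263
finger_force: 39.4
```

```bash
python3 - <<'E'
from rig import arm, grab_frame
import cv2,pickle
from h import *
s=arm.state();d={n:grab_frame(n) for n in("wrist","scene")};pickle.dump((s,d),open("f3.pkl","wb"))
print(s["t"],s["tool_pos"],rot(s),s["wrist_force"],s["width"])
c=np.zeros((600,800,3),np.uint8)
w=d["wrist"]["color"][60:360,215:415,::-1];c[:600,:400]=cv2.resize(w,(400,600))
S=d["scene"]["color"][80:230,210:310,::-1];c[:600,400:]=cv2.resize(S,(400,600),interpolation=2)
cv2.imwrite("pics/w3.png",np.clip(c*1.6,0,255).astype(np.uint8))
E
```

```text
4.85 [ 0.60709696 -0.18239327  0.21538624] [[ 2.70450662e-03 -9.99996283e-01 -3.45351235e-04]
 [-9.99996340e-01 -2.70453187e-03  7.26705180e-05]
 [-7.36042613e-05  3.45153433e-04 -9.99999938e-01]] [-0.37941958 -1.20278374 -1.1841334 ] 0.026346075464882983
```

View pics/w3.png

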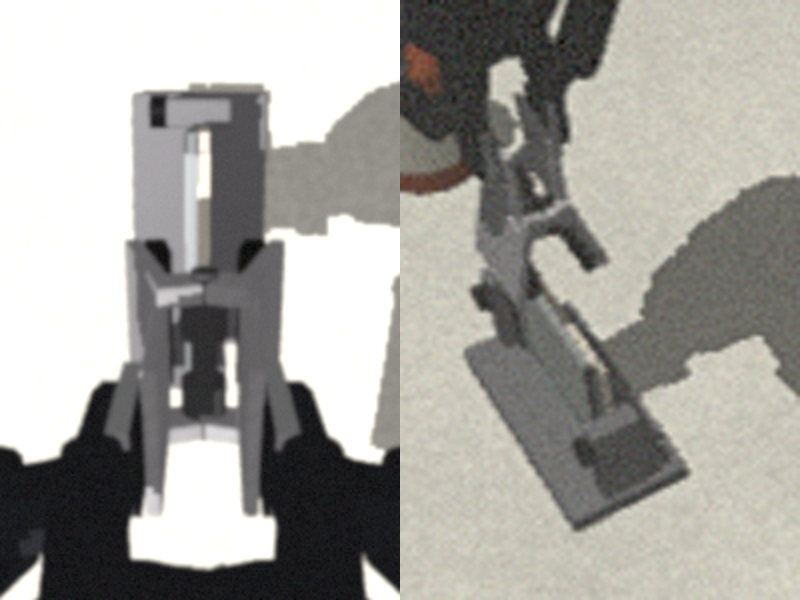

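The wrist view shows the edge's far end at about (315,125), running straight down the picture to (315,194) between the open jaws.

```bash
python3 - <<'E'
import pickle
from h import *
s,d=pickle.load(open("f3.pkl","rb"));f=d["wrist"];R=rot(s)
def tool(uv,z=.11):
    p=wray(f,s,uv,z);return p.round(4),(R.T@(p-s["tool_pos"])).round(4)
print("edge end L,R",tool((309,125)),tool((320.5,125)))
print("edge near",tool((308.5,192)),tool((320.5,192)))
zt=s["tool_pos"][2]
print("jaw under",tool((278.5,180.5),zt-.069),tool((356.5,180.5),zt-.069))
print("handle top",tool((290,316),zt+.029),tool((341,316),zt+.029))
S=d["scene"];g=lambda u,v,z:ray(S,(210+(u-400)/4,80+v/4),z)
print(g(585,320,.11),g(610,365,.11))
E
```

```text
edge end L,R (array([ 0.6123, -0.2406,  0.11  ]), array([ 0.0583, -0.0051,  0.1054])) (array([ 0.6032, -0.2407,  0.11  ]), array([0.0583, 0.0041, 0.1054]))
edge near (array([ 0.6128, -0.185 ,  0.11  ]), array([ 0.0027, -0.0058,  0.1054])) (array([ 0.6028, -0.1851,  0.11  ]), array([0.0027, 0.0043, 0.1054]))
jaw under (array([ 0.6332, -0.2043,  0.1464]), array([ 0.022, -0.026,  0.069])) (array([ 0.578 , -0.2045,  0.1464]), array([0.0221, 0.0292, 0.069 ]))
handle top (array([ 0.6186, -0.1653,  0.2444]), array([-0.0171, -0.0116, -0.029 ])) (array([ 0.595 , -0.1653,  0.2444]), array([-0.0171,  0.0121, -0.029 ]))
[ 0.59441768 -0.15766415  0.11      ] [ 0.59767766 -0.12268318  0.11      ]
```

```bash
python3 - <<'E'
import cv2,pickle
from h import *
s,d=pickle.load(open("f3.pkl","rb"))
c=np.zeros((600,800,3),np.uint8)
w=d["wrist"]["color"][170:320,265:365,::-1];c[:600,:400]=cv2.resize(w,(400,600),interpolation=2)
S=d["scene"]["color"][100:160,225:265,::-1];c[:600,400:]=cv2.resize(S,(400,600),interpolation=2)
cv2.imwrite("pics/w4.png",np.clip(c*1.7,0,255).astype(np.uint8))
E
```

```text
(no output)
```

View pics/w4.png

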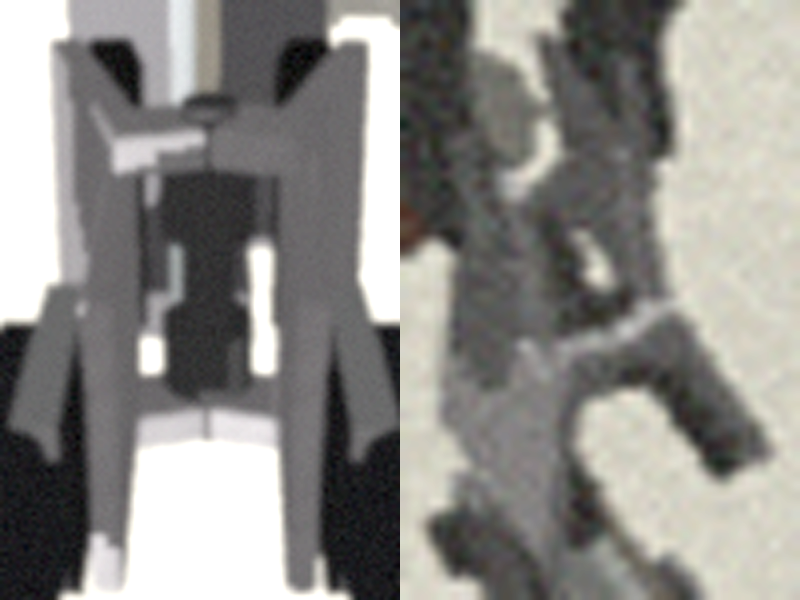

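The wrist view shows the pin end at about (317,196), which matches the expected height. There may be a couple of degrees of pitch, and seating the clip on the edge should level that. Lowering now.

{"api": "servo_tool", "payload": {"steps": [[[-0.1, -0.1, 0, 0, 0, 0, 1.5], [-0.1, -0.1, 0.5, 0, 0, 0, 1.5], [-0.1, -0.1, 1.5, 0, 0, 0, 1.5], [-0.1, -0.1, 3, 0, 0, 0, 1.5], [-0.1, -0.1, 4.5, 0, 0, 0, 1.5], [-0.1, -0.1, 6, 0, 0, 0, 1.5], [-0.1, -0.1, 6.7, 0, 0, 0, 1.5], [-0.1, -0.1, 7, 0, 0, 0, 1.5], [-0.1, -0.1, 7, 0, 0, 0, 1.5], [-0.1, -0.1, 7, 0, 0, 0, 1.5]]]}}

```text
t: 5.78
tool_pos: [0.6092, -0.1816, 0.1459]
tcp_rot: [-0.0, 0.708, -0.706, 0.0]
wrist_force: [1.4, -0.4, -1.5]
width: 0.0266
finger_force: 39.4
```

{"api": "servo_tool", "payload": {"steps": [[[0, 0, 0.2, 0, 0, 0, 1.5], [0, 0, 0.3, 0, 0, 0, 1.5], [0, 0, 0.3, 0, 0, 0, 1.5], [0, 0, 0.3, 0, 0, 0, 1.5]]]}}

```text
t: 6.12
tool_pos: [0.609, -0.1815, 0.1426]
tcp_rot: [-0.0, 0.708, -0.706, 0.0]
wrist_force: [0.1, 0.0, -0.9]
width: 0.0261
finger_force: 39.4
```

{"api": "servo_tool", "payload": {"steps": [[[0, 0, 0.1, 0, 0, 0, 1.5], [0, 0, 0.2, 0, 0, 0, 1.5], [0, 0, 0.2, 0, 0, 0, 1.5]]]}}

```text
t: 6.37
tool_pos: [0.6091, -0.1815, 0.1403]
tcp_rot: [-0.0, 0.708, -0.706, 0.0]
wrist_force: [-0.3, -0.6, 0.0]
width: 0.0262
finger_force: 39.4
```

{"api": "servo_tool", "payload": {"steps": [[[0, 0, 0.1, 0, 0, 0, 1.5], [0, 0, 0.2, 0, 0, 0, 1.5], [0, 0, 0.2, 0, 0, 0, 1.5]]]}}

```text
t: 6.62
tool_pos: [0.6092, -0.1816, 0.14]
tcp_rot: [-0.0, 0.708, -0.706, 0.001]
wrist_force: [-3.2, 1.9, 7.2]
width: 0.0262
finger_force: 40.3
```

{"api": "servo_tool", "payload": {"steps": [[[0, 0, 0.1, 0, 0, 0, 1.5], [0, 0, 0.1, 0, 0, 0, 1.5], [0, 0, 0.1, 0, 0, 0, 1.5]]]}}

```text
t: 6.87
tool_pos: [0.6092, -0.1816, 0.1399]
tcp_rot: [-0.0, 0.708, -0.706, 0.001]
wrist_force: [-4.1, 2.5, 10.8]
width: 0.0266
finger_force: 40.8
```

```bash
python3 - <<'E'
from rig import arm, grab_frame
import cv2,pickle
from h import *
s=arm.state();d={n:grab_frame(n) for n in("wrist","scene")};pickle.dump((s,d),open("f4.pkl","wb"))
print(s["t"],s["tool_pos"],s["wrist_force"],s["wrist_torque"],s["width"])
c=np.zeros((600,800,3),np.uint8)
w=d["wrist"]["color"][100:325,240:390,::-1];c[:600,:400]=cv2.resize(w,(400,600),interpolation=2)
S=d["scene"]["color"][110:200,220:280,::-1];c[:600,400:]=cv2.resize(S,(400,600),interpolation=2)
cv2.imwrite("pics/w5.png",np.clip(c*1.7,0,255).astype(np.uint8))
E
```

```text
6.8667 [ 0.6092154  -0.18162397  0.13989421] [-4.08406501  2.52622815 10.81271171] [ 1.01032153  1.56220015 -0.05564506] 0.026567165191400757
```

View pics/w5.png

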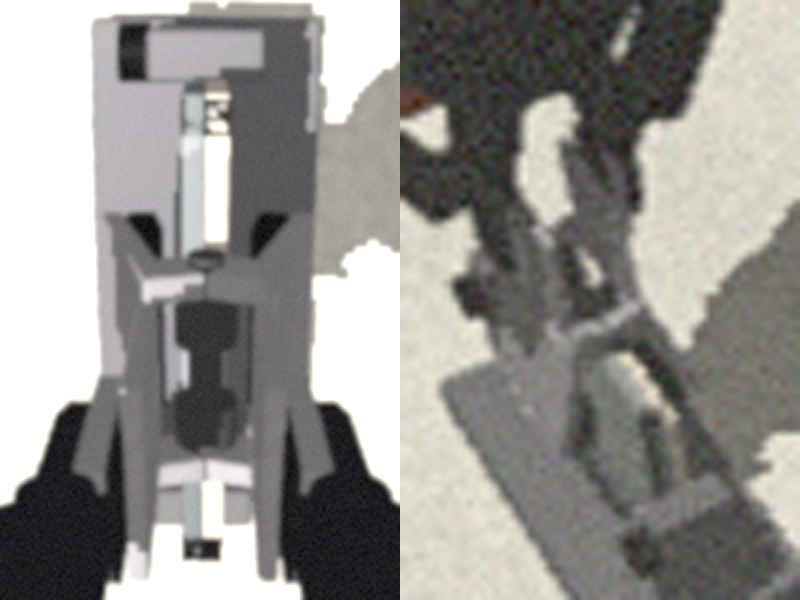

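The edge runs centrally between the jaws. Its ends are at crop (206,80) and (203,548), and the clip touches the edge with about 11 N. I'll check the centring.

```bash
python3 - <<'E'
import pickle
from h import *
s,d=pickle.load(open("f4.pkl","rb"));f=d["wrist"];R=rot(s)
P=lambda u,v,z:(R.T@(wray(f,s,(240+u/2.667,100+v/2.667),z)-s["tool_pos"])).round(4)
print("edge ends",P(206,80,.11),P(203,548,.11))
print("bridge f/r",P(206,258,.116),P(206,470,.125),P(206,460,.125))
print("jaw corner",P(100,215,.072),P(313,215,.072),"rear jaw low",P(160,522,.072),P(250,522,.072))
E
```

```text
edge ends [0.0611 0.0012 0.03  ] [-0.056   0.0006  0.0298]
bridge f/r [0.0242 0.0012 0.0239] [-0.0223  0.0012  0.0149] [-0.0197  0.0012  0.0149]
jaw corner [ 0.0222 -0.0266  0.068 ] [0.0223 0.0296 0.0678] rear jaw low [-0.0751 -0.0126  0.0678] [-0.075   0.0151  0.0678]
```

{"api": "servo_tool", "payload": {"steps": [[[0, 0, -0.2, 0, 0, 0, 1.5], [0, 0, -0.3, 0, 0, 0, 1.5], [0, 0, -0.3, 0, 0, 0, 3.2], [0, 0, -0.3, 0, 0, 0, 3.6], [0, 0, -0.3, 0, 0, 0, 4.0], [0, 0, -0.3, 0, 0, 0, 4.5], [0, 0, -0.3, 0, 0, 0, 5.0], [0, 0, -0.3, 0, 0, 0, 6.0], [0, 0, -0.3, 0, 0, 0, 7.0], [0, 0, -0.3, 0, 0, 0, 8.0], [0, 0, -0.3, 0, 0, 0, 8.5], [0, 0, -0.3, 0, 0, 0, 8.5]]]}}

```text
t: 7.97
tool_pos: [0.609, -0.1815, 0.1404]
tcp_rot: [-0.0, 0.708, -0.706, 0.0]
wrist_force: [-0.2, 0.7, -0.9]
width: 0.085
finger_force: 0.0
```

{"api": "servo_tool", "payload": {"steps": [[[0, 0, 0, 0, 0, 0, 8.5], [0, 0, -0.5, 0, 0, 0, 8.5], [0, 0, -2, 0, 0, 0, 8.5], [0, 0, -5, 0, 0, 0, 8.5], [0, 0, -8, 0, 0, 0, 8.5], [0, 0, -10, 0, 0, 0, 8.5], [0, 0, -10, 0, 0, 0, 8.5], [0, 0, -10, 0, 0, 0, 8.5]]]}}

```text
t: 8.63
tool_pos: [0.6096, -0.1815, 0.2421]
tcp_rot: [-0.001, 0.708, -0.706, 0.001]
wrist_force: [0.7, -0.2, -0.7]
width: 0.0849
finger_force: 0.0
```

```bash
python3 - <<'E'
from rig import arm, grab_frame
import cv2,pickle
from h import *
s=arm.state();d={n:grab_frame(n) for n in("wrist","scene")};pickle.dump((s,d),open("f5.pkl","wb"))
print(s["t"],s["tool_pos"],s["wrist_force"],s["width"])
c=np.zeros((600,800,3),np.uint8)
w=d["wrist"]["color"][110:260,265:365,::-1];c[:600,:400]=cv2.resize(w,(400,600),interpolation=2)
S=d["scene"]["color"][110:200,220:280,::-1];c[:600,400:]=cv2.resize(S,(400,600),interpolation=2)
cv2.imwrite("pics/w6.png",np.clip(c*1.7,0,255).astype(np.uint8))
E
```

```text
8.6333 [ 0.60961312 -0.18154973  0.2421121 ] [ 0.69513357 -0.15256135 -0.69136254] 0.0849470170465324
```

View pics/w6.png

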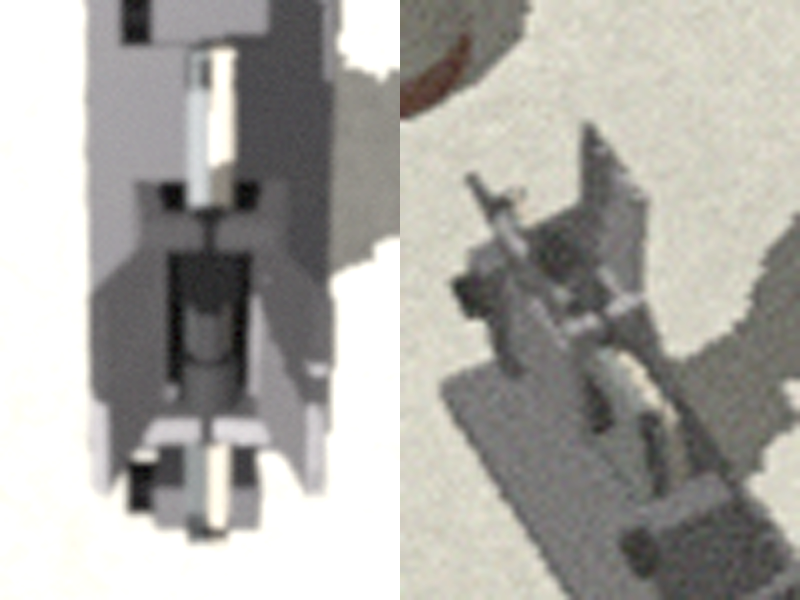

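The clip is closed on both plates, upright and in line with the edge. Last, a check of centring and tilt.

```bash
python3 - <<'E'
import pickle
from h import *
s,d=pickle.load(open("f5.pkl","rb"));f=d["wrist"];R=rot(s)
P=lambda u,v,z:(R.T@(wray(f,s,(265+u/4,110+v/4),z)-s["tool_pos"])).round(4)
print("edge",P(210,45,.11),P(208,530,.11))
print("bridge",P(210,212,.118),P(210,440,.118))
print("tops",P(92,302,.166),P(105,492,.166),P(333,302,.166),P(318,492,.166))
print("jaw front",P(137,185,.068),P(285,185,.068))
E
```

```text
edge [0.0596 0.0018 0.1321] [-0.057   0.0015  0.1321]
bridge [0.0236 0.0018 0.1241] [-0.03    0.0019  0.1241]
tops [ 0.0164 -0.02    0.0762] [-0.0217 -0.0186  0.0762] [0.0164 0.0241 0.076 ] [-0.0216  0.0225  0.076 ]
jaw front [ 0.0208 -0.0168  0.1742] [0.0208 0.0215 0.174 ]
```

```bash
python3 -c "
from rig import ticket
print(ticket.sign_off())"
```

```text
the job is handed in; nothing more can be done
None
```

The larger clip is closed over both plates of the bare cassette, upright, in line with the edge and well down over it. By the last camera check it sits about 4 mm off the exact middle. I left the smaller clip alone and handed the job in at about 8.7 s.

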